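# Clamp a tube in a swing-bolt saddle

### The arm

A 6-joint arm with a two-finger parallel gripper is mounted at the origin on a cart in front of the work surface, level with it; the furniture and walls round the work are solid. World frame = base frame: x ahead of the robot, y to its left, z up, the work surface at z = 0. Lengths are in m, angles in degrees, forces in N, time in s.
With the tool pointing down it reaches from about 0.3 to 0.775 m from the base axis. Payload 14.6 kg.
Tool frame: the origin (TCP) lies at the very end of the fingers, on their centre line; the grasp point (between the pads) lies 19 mm behind it; z points along the fingers, x is the direction in which the jaws open and shut, and the axes are right-handed (so a half turn about z gives the same grasp; the last joint's range is limited). The gripper opens to 85 mm and grips with 20 to 120 N. Pads are 22 mm wide; open, the fingers measure 114 mm over their backs; the gripper's body (76 mm by 85 mm) begins 54 mm behind the grasp point. The pads swing forward as they close: fully open they stand 13 mm farther back than shut.
Start: joints at [72.044, 17.183, 87.147, -0, 75.671, -3.816], TCP at [0.134, 0.533, 0.231] pointing down, gripper open.
Joint ranges: [-173.82, 173.82], [-45.26, 126.66], [13.44, 144.39], [-59.66, 239.66], [0, 175.72], [-146.38, 146.38]. Speed limits (degrees/s): [127.2, 127.2, 147.25, 180, 180, 180].

### API

Orientations are given as a 3x3 rotation matrix whose columns are the frame's x, y, z axes.
In Python, from workcell import monitor, vision, robot gives the robot as it stands. The module is installed in compiled form; this text tells all that it offers.
- The arm moves only by the tool step_arm, never from a script. Its argument "increments" is a list that holds one entry, the list of rows, each a list of 7 numbers: the turn, a rotation vector about the tool's x, y, z in rad, then the shift along the tool's x, y, z in cm, then the finger opening in cm, from 0 to 8.54. In form: [[[wx, wy, wz, x, y, z, jaw], ...]]. A call has exactly 10 rows; each row shifts and turns the commanded pose from where the row before left it, along the tool's axes as they then stand; what a row does not reach is not made up. A row lasts 1/12 s, in which the tool goes at most 41.7 mm and 7.16 degrees, less where a joint would pass 70% of its speed; a pose out of reach is approached as far as the arm can. A call with a gripper value outside its range is refused whole. The fingers move at their own pace and stop on an object; the grip force is fixed at half the most. Time passes only in rows, so rows that do not move let the fingers close, or fill a call up. It gives the time, the measured TCP pose, the force and the opening at its end, in the units of the state.
- monitor.sense(): the state, without advancing time (a new reading comes with each control period).
- vision.get_image(name): name is "side" or "top" or "wrist"; returns (picture, depth): 480x640x3 uint8, red, green, blue; 480x640 float32, m along the optical axis (not along the pixel's ray), 0 where there is no reading.
- vision.camera_info(name): a dict with "intrinsics" (3x3 intrinsics, pixels), "distortion" ([k1, k2, p1, p2, k3] as OpenCV has them; the pictures are not rectified), "rvec" (rotation vector, rad) and "tvec" (3), from world to camera coordinates, as OpenCV has them; the wrist camera has in their place "tool_from_camera" (4x4, takes a point from camera to tool coordinates, whose origin is the TCP and whose axes are the tool frame's). Camera axes: x right, y down, z forward; pixel columns grow to the right and rows downward; lengths in m; the calibration is good to about 2 mm. A picture is of the moment at which its call begins: read the wrist's pose just before it. camera_info takes no time and is no camera call.
- robot.job_done(): hands the job in, once; it reports no verdict.
The state is a dict: "t": time; "q": joint angles; "joint_velocities": joint speeds; "joint_torque": joint torques, N m; "eef_pos": TCP position; "tool_rot": TCP orientation; "ft_force": force on the tool from outside, world axes, zero at the start; "moment": the same for the moment, N m; "opening": opening from 0.0 (shut) to 1.0 (fully open).
Only numpy, scipy, OpenCV 4.12 (cv2) and the standard library are available. Lean on these libraries where they do the work, as an engineer would, in place of code of your own. Each camera call takes 0.05 s, during which the arm holds its last target.

### The job

Clamp the aluminium tube in the bench saddle: swing the blue hinged half over the tube and bed it with a firm push of about 15 N on its lug, without crushing the thin-walled tube. Then draw the spring-loaded swing bolt out by its orange knob, swing it upright into the slot of the lug and let its collar down into the recess, so that the clamp stays shut by itself. Do not force the bolt against the lug, keep the tube lying where it is, and leave the things around it alone.

Things in the scene. Friction and masses are not known exactly. Their poses are not given: they have to be found in the camera images.
- saddle: grey fixed lower half of the clamp: plate 138 x 90 x 10 mm, pedestal 56 mm wide and a second tube rest 150 mm to +y. Origin: underside of the plate below the tube axis; x from the bolt towards the hinge, y along the tube, z up. The tube axis lies at x = 0, z = 56 mm
- hinge (a point): hinge axis of the blue half, parallel to the saddle's y, at x = 40, z = 60 mm of the saddle. The hinge is stiff (0.25 N m): the half stays where it is left
- flap: blue hinged upper half, 48 mm wide, origin on the hinge axis. Shut, its frame is about parallel to the saddle's; opening turns it about +y: the free end rises and goes over to +x (1.35 to 1.75 rad at first). The rubber pad inside differs in thickness: it meets the tube anywhere from +0.07 to -0.07 rad; only the tube stops it. A push at the lug presses about twice as hard on the tube
- push_point (a point): middle of the upper (outer) face of the flap's lug, behind the slot: the place to push, 80 mm from the hinge axis along the flap's -x and 14 mm to its +z (the face's outward normal). The lug is a flat plate 12 mm thick, 64 to 120 mm from the hinge axis; the flap's arch rises above it only from 15 mm nearer the hinge
- slot_seat (a point): where the middle of the collar's underside comes to lie: on the lug's upper face, 104 mm from the hinge axis. The outer 24 mm of the lug (12 mm thick) are a fork of two prongs with a 13 mm slot between, open at the end; a lip 3.5 mm wide and 4 mm high across the prong tips makes the recess for the collar
- pivot (a point): pivot axis of the swing bolt, parallel to the saddle's y, at x = -64, z = 26 mm of the saddle. The bolt stays where it is left, and has a stop 0.02 rad past upright
- bolt: swing bolt, 10 mm shank; frame: z along the bolt to the knob, y parallel to the saddle's; the origin lies on the pivot while drawn in. It leans out to the saddle's -x by 0.55 to 0.95 rad at first. It draws out along z by 26 mm to a stop, against a spring of 3 N plus 0.3 N per mm. Drawn 23 mm or more the collar clears the lip of any bedded flap; seated it stays drawn by 3 to 17 mm
- knob (a point): centre of the orange knob, a barrel of 20 mm diameter and 26 mm length whose axis is parallel to the saddle's y, 72 mm from the bolt's origin. Gripped on its two flat ends it can turn between the fingers while the bolt swings
- collar (a point): centre of the collar's underside (collar 20 mm diameter, 4 mm thick), 38 mm from the bolt's origin
- tube: loose thin-walled aluminium tube, 40 mm diameter, 280 mm long, 0.3 kg, lying in the saddle's trough and on the rest; origin at the middle of its axis, y along it. More than 48 N from the flap crushes it
- caliper: caliper lying on the bench, 73 x 201 x 21 mm, bystander
- screwdriver: small screwdriver with a yellow end, 95 mm long, bystander
- pot_blue: small pot with a blue lid, 52 mm diameter, 50 mm high, bystander
- pot_green: small pot with a green lid, 52 mm diameter, 50 mm high, bystander
- parts_box: clear assortment box, 113 x 175 x 35 mm, bystander

How it is judged:
By the outcome, as a careful person would: the job done as asked, in the order asked, and still so for the second after the job is handed in, with the robot touching nothing.
It also fails if it takes over 72 s, if anything falls off the work surface, if the arm or the gripper's body presses on something with over 40 N, if the wrist force passes 120 N, or if a joint passes its speed limit or range.

## Working session

There is one attempt and no reset: what is moved stays moved. The work goes in short steps, Python scripts to look and compute and a tool call to move; the robot and the scene stay as the last step left them, time stands still between calls to the robot, and variables do not carry over. Pictures are saved under pics/ and viewed, and the job is handed in when it is done.

Besides the shell and the picture viewer there is one more tool, called after ">>>" by a JSON object that holds its "name" and its "arguments", one argument or row to a line. step_arm: Moves the arm, as the interface text tells. Its arguments: {"type":"object","properties":{"increments":{"type":"array","items":{"type":"array","items":{"type":"array","items":{"type":"number"}}}}},"required":["increments"]}

```bash
mkdir -p pics; ls; python3 - <<'E'
from workcell import monitor, vision, robot
import numpy as np, cv2, pickle
s=monitor.sense(); print(s)
d={}
for n in ["top","side","wrist"]:
    im,dp=vision.get_image(n); ci=vision.camera_info(n); print(n,ci)
    cv2.imwrite(f"pics/{n}0.png",im[:,:,::-1]); d[n]=(im,dp,ci)
pickle.dump((s,d),open("v0.pkl","wb"))
E
```

```text
pics
{'t': 0.0, 'q': array([ 7.20445993e+01,  1.72159535e+01,  8.71814480e+01,  1.93814117e-03,
        7.56695134e+01, -3.81457153e+00]), 'joint_velocities': array([ 0.07478741,  0.01183686,  0.00204297,  0.04542768, -0.03590426,
       -0.01761162]), 'joint_torque': array([-1.99611903e-03, -5.43500447e+01, -3.61786151e+01, -1.64672256e-04,
        4.11796922e-03,  3.51188748e-05]), 'eef_pos': array([0.13427777, 0.53311227, 0.23070973]), 'tool_rot': array([[ 2.44313994e-01,  9.69696096e-01, -3.91209690e-04],
       [ 9.69695478e-01, -2.44314283e-01, -1.10090136e-03],
       [-1.16311787e-03, -1.10388658e-04, -9.99999317e-01]]), 'ft_force': array([-0.2267731 ,  0.02203019, -0.67567418]), 'moment': array([-0.01756718, -0.00843202, -0.00066778]), 'opening': 0.9965500021726499}
top {'intrinsics': array([[553.7152632 ,   0.        , 325.15072338],
       [  0.        , 553.7152632 , 231.3374209 ],
       [  0.        ,   0.        ,   1.        ]]), 'distortion': array([0.0300201, 0.       , 0.       , 0.       , 0.       ]), 'rvec': array([ 2.15681944, -2.14290671,  0.15068104]), 'tvec'
[... 345 characters left out ...]
09,  0.18033541]), 'tvec': array([-0.60398081,  0.11929463,  1.1212542 ])}
wrist {'intrinsics': array([[345.34939747,   0.        , 315.40165584],
       [  0.        , 345.34939747, 238.35808196],
       [  0.        ,   0.        ,   1.        ]]), 'distortion': array([-0.03950238,  0.        ,  0.        ,  0.        ,  0.        ]), 'tool_from_camera': array([[ 9.99999235e-01,  5.07883448e-04, -1.12812355e-03,
        -5.09116050e-04],
       [-1.81219723e-04,  9.62149144e-01,  2.72523379e-01,
        -6.84226974e-02],
       [ 1.22383322e-03, -2.72522966e-01,  9.62148500e-01,
        -1.41553659e-01],
       [ 0.00000000e+00,  0.00000000e+00,  0.00000000e+00,
         1.00000000e+00]])}
```

View pics/top0.png

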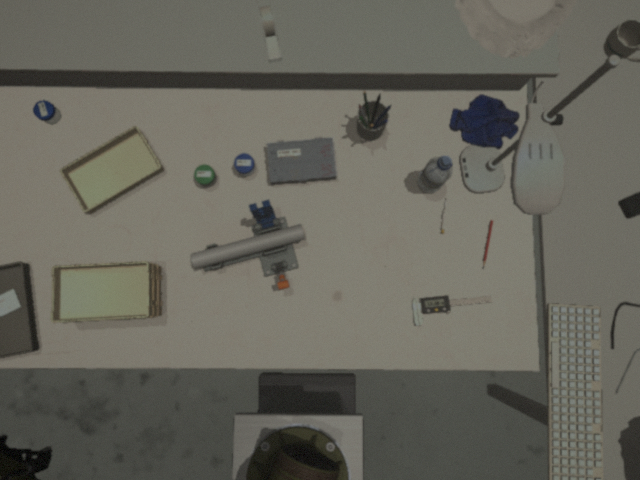

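View pics/side0.png

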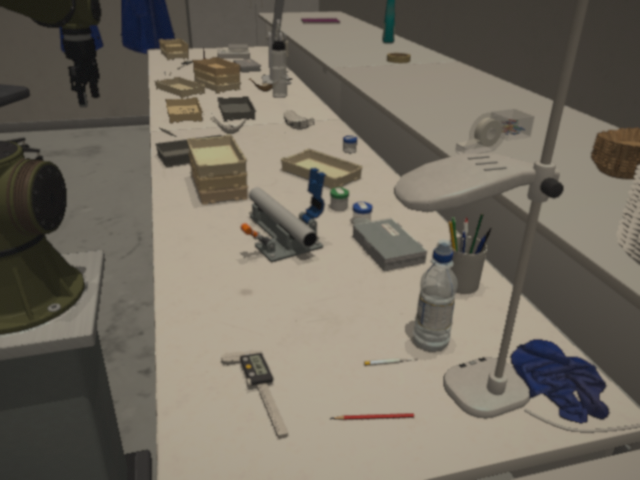

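View pics/wrist0.png

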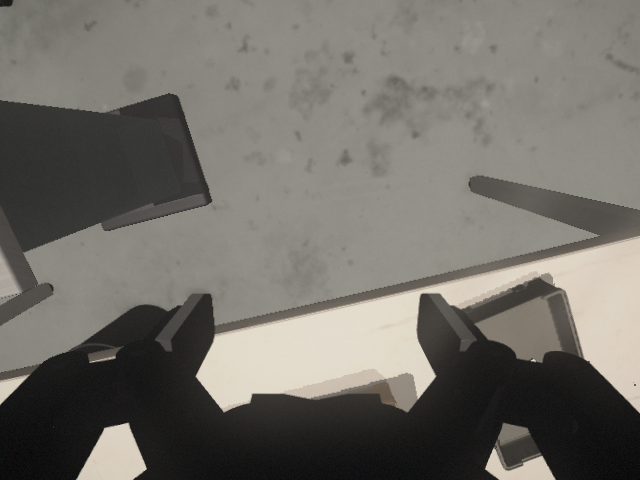

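The top view shows the clamp at about (270,245) px: the tube runs from (193,261) to (305,234), the blue flap is at (263,213) and the orange knob at (281,283). The side view shows it at (285,220) px. The wrist camera sees only the floor and the bench edge for now.

```bash
cat > h.py <<'E'
import numpy as np, cv2, pickle
def pose(ci,s=None):
    # returns R,t : world = R cam + t
    if "rvec" in ci:
        R=cv2.Rodrigues(np.array(ci["rvec"]))[0]; return R.T, -R.T@np.array(ci["tvec"])
    T=np.array(ci["tool_from_camera"]); Rt=s["tool_rot"]
    return Rt@T[:3,:3], Rt@T[:3,3]+s["eef_pos"]
def rays(ci,uv):
    p=cv2.undistortPoints(np.array(uv,float).reshape(-1,1,2),ci["intrinsics"],ci["distortion"]).reshape(-1,2)
    return np.c_[p,np.ones(len(p))]
def cloud(ci,uv,dp,s=None):
    uv=np.array(uv); R,t=pose(ci,s); z=dp[uv[:,1].astype(int),uv[:,0].astype(int)]
    return (rays(ci,uv)*z[:,None])@R.T+t
def plane(ci,uv,z,s=None):
    R,t=pose(ci,s); r=rays(ci,uv)@R.T
    return t+r*((z-t[2])/r[:,2])[:,None]
def proj(ci,P,s=None):
    R,t=pose(ci,s); c=(np.array(P)-t)@R
    return cv2.projectPoints(c.reshape(-1,1,3),np.zeros(3),np.zeros(3),ci["intrinsics"],ci["distortion"])[0].reshape(-1,2)
E
python3 - <<'E'
from h import *
s,d=pickle.load(open("v0.pkl","rb"))
for n,b in (("top",(180,190,320,300)),("side",(230,160,340,265))):
    im,dp,ci=d[n]
    x0,y0,x1,y1=b
    cv2.imwrite(f"pics/{n}0c.png",cv2.resize(im[y0:y1,x0:x1,::-1],None,fx=5,fy=5,interpolation=cv2.INTER_CUBIC))
    hsv=cv2.cvtColor(im,cv2.COLOR_RGB2HSV)
    print(n,pose(ci)[1])
    for nm,lo,hi in (("orange",(3,130,80),(18,255,255)),("blue",(105,120,20),(125,255,255))):
        m=cv2.inRange(hsv,lo,hi); mm=np.zeros_like(m); mm[y0:y1,x0:x1]=m[y0:y1,x0:x1]
        v,u=np.nonzero(mm); P=cloud(ci,np.c_[u,v],dp); ok=dp[v,u]>0
        print(nm,len(u),u.mean(),v.mean(),P[ok].mean(0).round(4),P[ok].min(0).round(3),P[ok].max(0).round(3))
    # cloud of region
    v,u=np.mgrid[y0:y1,x0:x1]; uv=np.c_[u.ravel(),v.ravel()]; P=cloud(ci,uv,dp)
    print("z hist",np.histogram(P[:,2],bins=np.arange(-.02,.2,.01)))
E
```

```text
top [ 0.40832895 -0.06328595  1.42059434]
orange 77 282.4415584415584 283.02597402597405 [0.4692 0.038  0.0816] [0.457 0.027 0.057] [0.49  0.049 0.09 ]Traceback (most recent call last):
  File "<stdin>", line 11, in <module>
  File "h.py", line 13, in cloud
    return (rays(ci,uv)*z[:,None])@R.T+t
            ~~~~^^^^^^^
  File "h.py", line 9, in rays
    p=cv2.undistortPoints(np.array(uv,float).reshape(-1,1,2),ci["intrinsics"],ci["distortion"]).reshape(-1,2)
      ~~~~~~~~~~~~~~~~~~~^^^^^^^^^^^^^^^^^^^^^^^^^^^^^^^^^^^^^^^^^^^^^^^^^^^^^^^^^^^^^^^^^^^^^^
cv2.error: OpenCV(4.12.0) /io/opencv/modules/calib3d/src/undistort.dispatch.cpp:347: error: (-215:Assertion failed) CV_IS_MAT(_src) && CV_IS_MAT(_dst) && (_src->rows == 1 || _src->cols == 1) && (_dst->rows == 1 || _dst->cols == 1) && _src->cols + _src->rows - 1 == _dst->rows + _dst->cols - 1 && (CV_MAT_TYPE(_src->type) == CV_32FC2 || CV_MAT_TYPE(_src->type) == CV_64FC2) && (CV_MAT_TYPE(_dst->type) == CV_32FC2 || CV_MAT_TYPE(_dst->type) == CV_64FC2) in function 'cvUndistortPointsInternal'
```

```bash
ls pics
```

```text
side0.png
top0.png
top0c.png
wrist0.png
```

```bash

python3 - <<'E'
from h import *
s,d=pickle.load(open("v0.pkl","rb"))
for n,b in (("top",(180,190,320,300)),("side",(230,160,340,265))):
    im,dp,ci=d[n]
    x0,y0,x1,y1=b
    cv2.imwrite(f"pics/{n}0c.png",cv2.resize(im[y0:y1,x0:x1,::-1],None,fx=5,fy=5,interpolation=cv2.INTER_CUBIC))
    hsv=cv2.cvtColor(im,cv2.COLOR_RGB2HSV)
    print(n,pose(ci)[1])
    for nm,lo,hi in (("orange",(3,130,80),(18,255,255)),("blue",(95,100,20),(125,255,255))):
        m=cv2.inRange(hsv,lo,hi); mm=np.zeros_like(m); mm[y0:y1,x0:x1]=m[y0:y1,x0:x1]
        v,u=np.nonzero(mm)
        if len(u)==0: print(nm,0,hsv[213,263]);continue
        P=cloud(ci,np.c_[u,v],dp); ok=dp[v,u]>0
        print(nm,len(u),u.mean(),v.mean(),P[ok].mean(0).round(4),P[ok].min(0).round(3),P[ok].max(0).round(3))
    v,u=np.mgrid[y0:y1,x0:x1]; uv=np.c_[u.ravel(),v.ravel()]; P=cloud(ci,uv,dp)
    hsv_=hsv[v.ravel(),u.ravel()]
    # tube: top z 70..80, grey
    k=(P[:,2]>.066)&(P[:,2]<.085)&(hsv_[:,1]<60)
    Q=P[k]; c=np.median(Q,0); w=np.linalg.svd(Q[:,:2]-Q[:,:2].mean(0),full_matrices=False)[2][0]; w*=np.sign(w[1])
    t=(Q[:,:2]-Q[:,:2].mean(0))@w
    print("tube",len(Q),Q.mean(0),w,np.degrees(np.arctan2(-w[0],w[1])),t.min(),t.max(),Q[:,2].max())
    mid=Q[:,:2].mean(0)+w*(t.min()+t.max())/2; print(mid)
E
```

```text
top [ 0.40832895 -0.06328595  1.42059434]
orange 77 282.4415584415584 283.02597402597405 [0.4692 0.038  0.0816] [0.457 0.027 0.057] [0.49  0.049 0.09 ]
blue 30 260.3 208.26666666666668 [0.637  0.086  0.1605] [0.613 0.069 0.065] [0.65  0.105 0.182]
tube 1682 [0.56397804 0.1228233  0.07366322] [-0.29426081  0.95572516] 17.11321754804133 -0.1363716433085173 0.14612552333534323 0.08487298795588694
[0.56254294 0.12748432]
side [ 0.32747756 -1.05166104  0.65038642]
orange 97 248.0 229.70103092783506 [0.4696 0.0308 0.0768] [0.456 0.02  0.057] [0.488 0.044 0.089]
blue 448 314.3705357142857 193.88616071428572 [0.632  0.0779 0.1248] [0.607 0.056 0.06 ] [0.649 0.103 0.18 ]
tube 930 [0.56651421 0.10630379 0.07355661] [-0.30177991  0.95337762] 17.564540343339335 -0.12424756251933455 0.26325260485191787 0.08486970987777942
[0.54553975 0.17256594]
```

View pics/top0c.png

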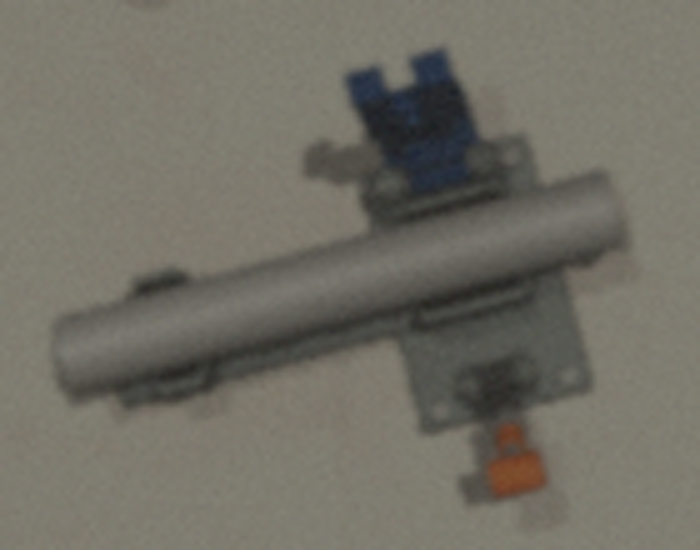

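```bash
sleep 1
```

```text
(no output)
```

The crop shows the open flap with its fork at about (405,80) crop px, the tube, and the bolt leaning towards the robot with the orange knob at (515,470). I'm moving the wrist camera over the clamp.

>>> {"name": "step_arm", "arguments": {
  "increments": [
    [[0, 0, 0, -2.29, 3.26, -0.44, 8.5], [0, 0, 0, -2.29, 3.26, -0.44, 8.5], [0, 0, 0, -2.29, 3.26, -0.44, 8.5], [0, 0, 0, -2.29, 3.26, -0.44, 8.5], [0, 0, 0, -2.29, 3.26, -0.44, 8.5], [0, 0, 0, -2.29, 3.26, -0.44, 8.5], [0, 0, 0, -2.29, 3.26, -0.44, 8.5], [0, 0, 0, -2.29, 3.26, -0.44, 8.5], [0, 0, 0, -2.29, 3.26, -0.44, 8.5], [0, 0, 0, -2.29, 3.26, -0.44, 8.5]]
  ]
}}

```text
t: 0.98
eef_pos: [0.3954, 0.2298, 0.2756]
tool_rot: [[0.244, 0.97, 0.0], [0.97, -0.244, 0.0], [0.0, 0.0, -1.0]]
ft_force: [0.3, 1.2, -0.3]
opening: 0.993
```

>>> {"name": "step_arm", "arguments": {
  "increments": [
    [[0, 0, 0, -2.29, 3.26, -0.44, 8.5], [0, 0, 0, -2.29, 3.26, -0.44, 8.5], [0, 0, 0, -2.29, 3.26, -0.44, 8.5], [0, 0, 0, -2.29, 3.26, -0.44, 8.5], [0, 0, 0, -2.29, 3.26, -0.44, 8.5], [0, 0, -0.12, 0, 0, 0, 8.5], [0, 0, -0.12, 0, 0, 0, 8.5], [0, 0, -0.12, 0, 0, 0, 8.5], [0, 0, -0.12, 0, 0, 0, 8.5], [0, 0, 0, 0, 0, 0, 8.5]]
  ]
}}

```text
t: 1.82
eef_pos: [0.5246, 0.0807, 0.297]
tool_rot: [[-0.237, 0.972, -0.001], [0.972, 0.237, -0.0], [0.0, -0.001, -1.0]]
ft_force: [0.8, -0.2, 0.2]
opening: 0.996
```

```bash
cat > snap.py <<'E'
import sys
from workcell import monitor, vision
from h import *
def snap(tag,names=("wrist",)):
    s=monitor.sense(); d={}
    for n in names:
        s=monitor.sense()
        im,dp=vision.get_image(n); ci=vision.camera_info(n); d[n]=(im,dp,ci,s)
        cv2.imwrite(f"pics/{n}{tag}.png",im[:,:,::-1])
    pickle.dump(d,open(f"v{tag}.pkl","wb")); return s,d
if __name__=="__main__":
    s,d=snap(sys.argv[1],sys.argv[2:] or ("wrist",)); print({k:np.round(s[k],4) for k in ("t","eef_pos","tool_rot","ft_force","q","opening")})
E
python3 snap.py 1
```

```text
{'t': np.float64(1.8167), 'eef_pos': array([0.5246, 0.0807, 0.297 ]), 'tool_rot': array([[-2.366e-01,  9.716e-01, -5.000e-04],
       [ 9.716e-01,  2.366e-01, -0.000e+00],
       [ 1.000e-04, -5.000e-04, -1.000e+00]]), 'ft_force': array([ 0.812 , -0.2432,  0.2465]), 'q': array([ 4.78880e+00,  1.22733e+01,  8.45634e+01,  1.00000e-03,
        8.31935e+01, -9.88980e+01]), 'opening': np.float64(0.9963)}
```

View pics/wrist1.png

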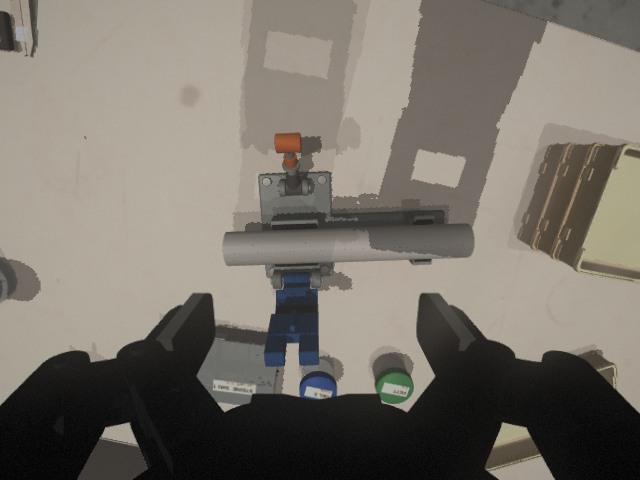

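The wrist view shows the knob at (288,143) px, the plate's near edge from (260,175) to (330,173), the tube from (224,249) to (472,240), and the flap's fork tips at (275,363) and (309,361).

```bash

python3 - <<'E'
from h import *
im,dp,ci,s=pickle.load(open("v1.pkl","rb"))["wrist"]
x0,y0,x1,y1=215,120,485,375
v,u=np.mgrid[y0:y1,x0:x1]; uv=np.c_[u.ravel(),v.ravel()]; P=cloud(ci,uv,dp,s)
hsv=cv2.cvtColor(im,cv2.COLOR_RGB2HSV)[v.ravel(),u.ravel()]
cv2.imwrite("pics/w1c.png",cv2.resize(im[120:380,215:485,::-1],None,fx=2.2,fy=2.2,interpolation=cv2.INTER_CUBIC))
bench=(P[:,2]<.006)&(P[:,2]>-.006); print("bench z",np.median(P[bench,2]))
# tube
m=(P[:,2]>.06)&(P[:,2]<.085)&(hsv[:,1]<70)&(uv[:,1]>215)&(uv[:,1]<275)
Q=P[m]
from scipy.optimize import least_squares
def res(p):
    a=np.array([p[0],0.1,p[1]]); w=np.array([np.tan(p[2])*-1,1,p[3]]); w/=np.linalg.norm(w)
    return np.linalg.norm(np.cross(Q-a,w),axis=1)-.02
r=least_squares(res,[.56,.056,.26,0],loss="soft_l1",f_scale=.002)
print("tube",r.x,np.degrees(r.x[2]),np.abs(r.fun).mean(),len(Q))
w=np.array([-np.sin(r.x[2]),np.cos(r.x[2]),0]); a=np.array([r.x[0],.1,r.x[1]])
t=(Q-a)@w; print("ends",np.percentile(t,[0.2,99.8]),a+w*np.percentile(t,[.2,99.8]).mean())
ex=np.array([w[1],-w[0],0])
# knob, flap
for nm,lo,hi in (("orange",(3,130,80),(18,255,255)),("blue",(100,100,20),(125,255,255))):
    k=np.all((hsv>=lo)&(hsv<=hi),axis=1)&(dp[uv[:,1],uv[:,0]]>0)
    R=P[k]-a; print(nm,k.sum(),"x",np.percentile(R@ex,[1,50,99]).round(4),"y",np.percentile(R@w,[1,25,50,75,99]).round(4),"z",np.percentile(P[k,2],[1,50,99]).round(4))
# plate
k=(P[:,2]>.006)&(P[:,2]<.014)&(hsv[:,1]<70)&(uv[:,0]<345)&(uv[:,1]<215)
R=P[k]-a; print("plate",k.sum(),np.percentile(R@ex,[1,99]),np.percentile(R@w,[1,99]),np.median(P[k,2]))
pl=plane(ci,[(260,175),(330,173),(260,222),(331,210)],.010,s)-a; print((pl@np.c_[ex,w]).round(4))
E
```

```text
bench z -0.0011373592237438612
tube [ 0.56904146  0.05469633  0.27642367 -0.00133038] 15.837909597054004 0.0005982161413625054 8062
ends [-0.11214917  0.1666265 ] [0.56160757 0.12620462 0.05469633]
orange 578 x [-0.125  -0.1142 -0.0918] y [-0.0451 -0.0384 -0.0331 -0.0279 -0.0206] z [0.0589 0.0826 0.0856]
blue 1023 x [0.0335 0.0589 0.0734] y [-0.0558 -0.0456 -0.034  -0.0232 -0.0105] z [0.065  0.1526 0.178 ]
plate 2348 [-0.07959197 -0.02815102] [-0.07707946  0.01092735] 0.009005105886711745
[[-0.0793 -0.0746]
 [-0.0784  0.0114]
 [-0.0201 -0.0793]
 [-0.0323  0.0114]]
```

View pics/w1c.png

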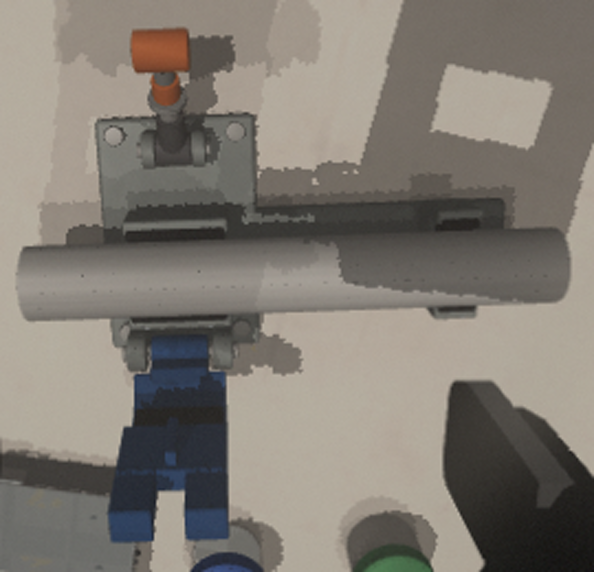

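Everything agrees with the sizes given: tube axis z is about 0.055, the tube is 279 mm long, the plate is 88 mm wide, and the knob is 71 mm from the pivot. That puts the saddle origin at (0.578, 0.068) with yaw 15.8°, the flap at about 1.7 rad and the bolt leaning about 0.79 rad. Next I go behind the flap with the fingers shut.

>>> {"name": "step_arm", "arguments": {
  "increments": [
    [[0, 0, -0.037, 0, 0, 0, 0], [0, 0, 0, -0.53, 3.46, 0, 0], [0, 0, 0, -0.53, 3.46, 0, 0], [0, 0, 0, -0.53, 3.46, 0, 0], [0, 0, 0, -0.53, 3.46, 0, 0], [0, 0, 0, -0.53, 3.46, 0, 0], [0, 0, 0, 0, 0, 3.0, 0], [0, 0, 0, 0, 0, 3.0, 0], [0, 0, 0, 0, 0, 3.0, 0], [0, 0, 0, 0, 0, 3.0, 0]]
  ]
}}

```text
t: 2.7
eef_pos: [0.6983, 0.1015, 0.1753]
tool_rot: [[-0.262, 0.965, -0.001], [0.965, 0.262, -0.0], [0.0, -0.001, -1.0]]
ft_force: [1.2, 0.3, 0.3]
opening: 0.001
```

```bash
cat > sd.py <<'E'
from workcell import monitor
import numpy as np
O=np.array([.578,.0683,0]); a=np.radians(15.84); R=np.array([[np.cos(a),-np.sin(a),0],[np.sin(a),np.cos(a),0],[0,0,1]])
def st():
    s=monitor.sense(); print("t",round(float(s["t"]),2),"saddle mm",(R.T@(s["eef_pos"]-O)*1000).round(1),"F(saddle)",(R.T@s["ft_force"]).round(2),"op",round(float(s["opening"]),3),"z",(R.T@s["tool_rot"])[:,2].round(3),"y",(R.T@s["tool_rot"])[:,1].round(3)); return s
if __name__=="__main__": st()
E
python3 sd.py; python3 snap.py 2 wrist side
```

```text
t 2.7 saddle mm [124.8  -0.9 175.3] F(saddle) [ 1.21 -0.    0.33] op 0.001 z [-0.001  0.    -1.   ] y [ 1.    -0.011 -0.001]
{'t': np.float64(2.75), 'eef_pos': array([0.6963, 0.1013, 0.1682]), 'tool_rot': array([[-2.623e-01,  9.649e-01, -9.600e-03],
       [ 9.650e-01,  2.623e-01, -9.000e-04],
       [ 1.700e-03, -9.500e-03, -1.000e+00]]), 'ft_force': array([-1.8454, -0.6706, -7.0387]), 'q': array([ 5.29600e+00,  4.04451e+01,  6.12905e+01, -4.00000e-04,
        7.88187e+01, -9.99136e+01]), 'opening': np.float64(0.0011)}
```

View pics/wrist2.png

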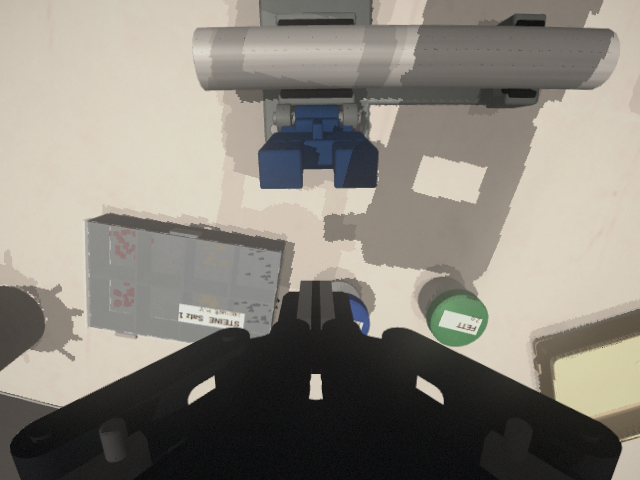

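View pics/side2.png

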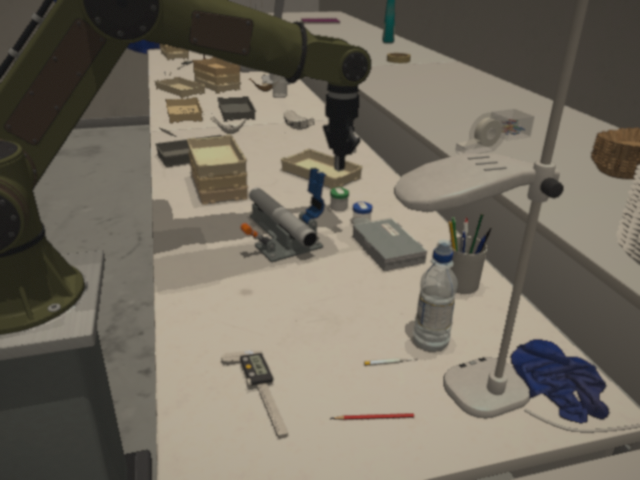

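The view shows the shut fingers at (315,290) px, centred behind the fork at (318,165) px. The parts box and pots are well below fingertip height. Now I push the flap over.

>>> {"name": "step_arm", "arguments": {
  "increments": [
    [[0, 0, 0, 0, 0, 1.5, 0], [0, 0, 0, 0, 0, 1.5, 0], [0, 0, 0, 0, -1.2, 0, 0], [0, 0, 0, 0, -1.2, 0, 0], [0, 0, 0, 0, -0.8, 0, 0], [0, 0, 0, 0, -0.6, 0, 0], [0, 0, 0, 0, -0.6, 0, 0], [0, 0, 0, 0, -0.6, 0, 0], [0, 0, 0, 0, -0.6, 0, 0], [0, 0, 0, 0, -0.6, 0, 0]]
  ]
}}

```text
t: 3.63
eef_pos: [0.6385, 0.0848, 0.1479]
tool_rot: [[-0.267, 0.964, 0.001], [0.964, 0.267, 0.0], [-0.0, 0.001, -1.0]]
ft_force: [2.3, 0.9, 2.1]
opening: 0.003
```

```bash
python3 snap.py 3 wrist; python3 sd.py
```

```text
{'t': np.float64(3.6333), 'eef_pos': array([0.6385, 0.0848, 0.1479]), 'tool_rot': array([[-2.665e-01,  9.638e-01,  1.100e-03],
       [ 9.638e-01,  2.665e-01,  1.000e-04],
       [-2.000e-04,  1.100e-03, -1.000e+00]]), 'ft_force': array([2.3064, 0.9221, 2.0633]), 'q': array([ 4.305900e+00,  3.324300e+01,  7.560740e+01,  3.000000e-04,
        7.108710e+01, -1.011521e+02]), 'opening': np.float64(0.003)}
t 3.68 saddle mm [ 61.9  -0.6 147.6] F(saddle) [0.69 0.56 0.73] op 0.002 z [ 0. -0. -1.] y [ 1.    -0.007  0.   ]
```

View pics/wrist3.png

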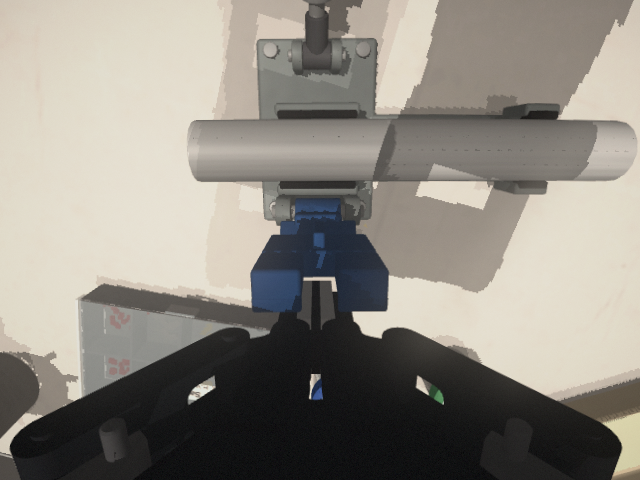

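>>> {"name": "step_arm", "arguments": {
  "increments": [
    [[0, 0, 0, 0, -1.0, 0.5, 0], [0, 0, 0, 0, -0.8, 0.2, 0], [0, 0, 0, 0, -0.8, 0.1, 0], [0, 0, 0, 0, -0.8, 0.2, 0], [0, 0, 0, 0, -0.8, 0.3, 0], [0, 0, 0, 0, -0.7, 0.4, 0], [0, 0, 0, 0, -0.7, 0.4, 0], [0, 0, 0, 0, -0.6, 0.5, 0], [0, 0, 0, 0, -0.6, 0.5, 0], [0, 0, 0, 0, -0.6, 0.6, 0]]
  ]
}}

```text
t: 4.52
eef_pos: [0.5669, 0.065, 0.1098]
tool_rot: [[-0.267, 0.964, 0.0], [0.964, 0.267, -0.0], [-0.0, 0.0, -1.0]]
ft_force: [1.9, -1.0, 2.2]
opening: 0.002
```

```bash
python3 snap.py 4 wrist side |head -1; python3 sd.py; python3 - <<'E'
from h import *
im=pickle.load(open("v4.pkl","rb"))["side"][0]
cv2.imwrite("pics/side4c.png",cv2.resize(im[160:270,225:345,::-1],None,fx=5,fy=5,interpolation=cv2.INTER_CUBIC))
E
```

```text
{'t': np.float64(4.5667), 'eef_pos': array([0.5656, 0.0647, 0.1083]), 'tool_rot': array([[-2.668e-01,  9.638e-01, -2.400e-03],
t 4.62 saddle mm [-1.240e+01 -1.000e-01  1.089e+02] F(saddle) [-0.83 -0.51 -0.45] op -0.0 z [-0.003  0.001 -1.   ] y [ 1.    -0.006 -0.003]
```

View pics/wrist4.png

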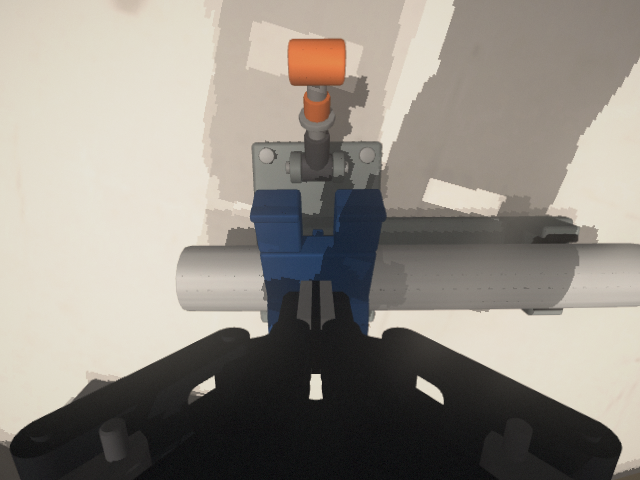

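View pics/side4c.png

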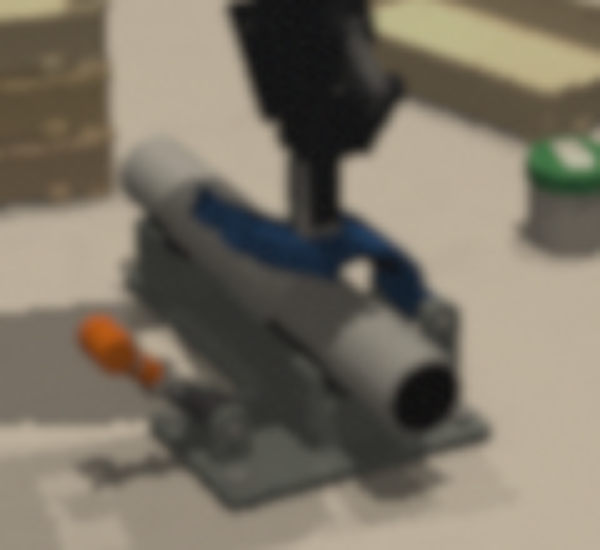

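The flap is now about two thirds shut, with its fork at (318,215) px and the fingertips just behind the lug near the arch. I'll measure its angle before shifting outward.

```bash
cat > flap.py <<'E'
import sys
from sd import *; from h import *
def meas(tag):
    im,dp,ci,s=pickle.load(open(f"v{tag}.pkl","rb"))["wrist"]
    hsv=cv2.cvtColor(im,cv2.COLOR_RGB2HSV)
    for nm,lo,hi in (("blue",(100,100,20),(125,255,255)),("orange",(3,130,80),(18,255,255))):
        v,u=np.nonzero(cv2.inRange(hsv,lo,hi)); k=(v<330)&(dp[v,u]>0); v,u=v[k],u[k]
        if len(u)<20: print(nm,"none"); continue
        P=(cloud(ci,np.c_[u,v],dp,s)-O)@R*1000
        if nm=="blue":
            k=(np.abs(P[:,1])<26)&(np.abs(P[:,1])>8)&(P[:,0]<60)&(P[:,0]>-90)&(P[:,2]>20)&(P[:,2]<190); P=P[k]
            for x in range(-85,20,5):
                q=P[(P[:,0]>=x)&(P[:,0]<x+5)]
                if len(q)>10: print(x,len(q),"z med",np.median(q[:,2]).round(1),"max",np.percentile(q[:,2],97).round(1), "y",q[:,1].min().round(),q[:,1].max().round())
        else: print(nm,np.percentile(P,[2,50,98],axis=0).round(1))
meas(sys.argv[1])
E
python3 flap.py 4
```

```text
-65 237 z med 123.7 max 126.3 y -17.0 15.0
-60 757 z med 131.4 max 134.3 y -23.0 23.0
-55 621 z med 132.3 max 134.2 y -23.0 23.0
-50 878 z med 125.0 max 126.7 y -24.0 23.0
-45 780 z med 122.1 max 123.8 y -24.0 23.0
-40 715 z med 118.8 max 121.0 y -23.0 23.0
-35 673 z med 116.4 max 118.1 y -24.0 23.0
-30 615 z med 113.5 max 115.3 y -24.0 23.0
-25 466 z med 111.0 max 112.3 y -23.0 23.0
-20 319 z med 107.9 max 109.5 y -16.0 23.0
-15 162 z med 105.3 max 106.6 y -10.0 23.0
-10 188 z med 104.1 max 105.3 y 15.0 23.0
-5 210 z med 105.3 max 106.4 y -22.0 23.0
0 134 z med 105.9 max 107.0 y -23.0 23.0
5 13 z med 105.7 max 106.2 y -23.0 23.0
orange [[-124.8  -12.    59.5]
 [-112.7   -0.2   82.4]
 [ -92.5   11.8   85.3]]
```

>>> {"name": "step_arm", "arguments": {
  "increments": [
    [[0, 0, 0, 0, 0, -1.1, 0], [0, 0, 0, 0, 0, -1.1, 0], [0, 0, 0, 0, -1.0, 0, 0], [0, 0, 0, 0, -1.0, 0, 0], [0, 0, 0, 0, -0.5, 0.3, 0], [0, 0, 0, 0, -0.05, 0.6, 0], [0, 0, 0, 0, -0.05, 0.6, 0], [0, 0, 0, 0, -0.05, 0.6, 0], [0, 0, 0, 0, -0.05, 0.6, 0], [0, 0, 0, 0, -0.05, 0.6, 0]]
  ]
}}

```text
t: 5.45
eef_pos: [0.5409, 0.0578, 0.0985]
tool_rot: [[-0.267, 0.964, -0.001], [0.964, 0.267, -0.0], [0.0, -0.001, -1.0]]
ft_force: [-1.4, -0.7, 1.7]
opening: 0.0
```

```bash
python3 sd.py;python3 snap.py 5 wrist >/dev/null;  python3 flap.py 5; python3 sd.py
```

```text
t 5.45 saddle mm [-38.6   0.   98.5] F(saddle) [-1.55 -0.27  1.68] op 0.0 z [-0.001  0.    -1.   ] y [ 1.    -0.006 -0.001]
-75 347 z med 107.0 max 108.9 y -23.0 21.0
-70 490 z med 107.0 max 108.8 y -23.0 23.0
-65 743 z med 102.0 max 103.3 y -24.0 23.0
-60 717 z med 100.5 max 101.8 y -24.0 24.0
-55 664 z med 99.1 max 100.3 y -24.0 24.0
-50 499 z med 97.4 max 98.6 y -23.0 23.0
-45 384 z med 96.4 max 97.6 y -19.0 24.0
-40 204 z med 95.1 max 96.1 y -22.0 23.0
-35 210 z med 93.7 max 94.8 y -23.0 23.0
-30 189 z med 92.2 max 93.4 y -23.0 23.0
-25 118 z med 90.9 max 92.2 y -24.0 23.0
-20 17 z med 89.9 max 90.4 y -23.0 23.0
orange [[-1.253e+02 -1.210e+01  5.990e+01]
 [-1.144e+02 -1.000e-01  8.250e+01]
 [-9.250e+01  1.190e+01  8.520e+01]]
t 5.5 saddle mm [-39.1   0.1  97.3] F(saddle) [ 0.1  -1.79  0.32] op 0.003 z [-0.002  0.    -1.   ] y [ 1.    -0.006 -0.002]
```

View pics/wrist5.png

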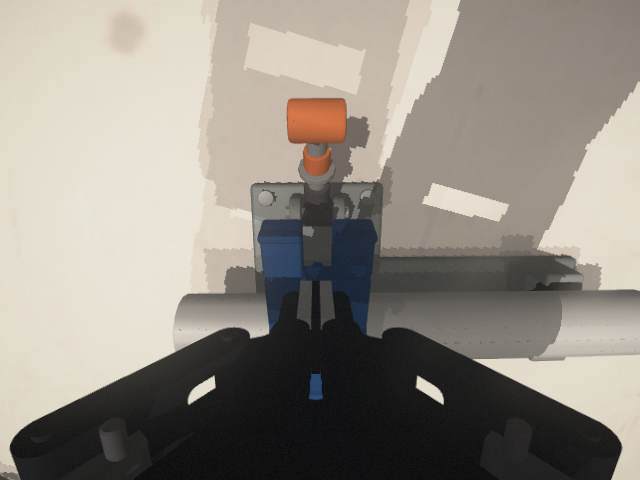

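The flap is at about 0.27 rad, with the fingers on the lug behind the slot. I lower it slowly.

>>> {"name": "step_arm", "arguments": {
  "increments": [
    [[0, 0, 0, 0, -0.02, 0.25, 0], [0, 0, 0, 0, -0.02, 0.25, 0], [0, 0, 0, 0, -0.02, 0.25, 0], [0, 0, 0, 0, -0.02, 0.25, 0], [0, 0, 0, 0, 0, 0.2, 0], [0, 0, 0, 0, 0, 0.1, 0], [0, 0, 0, 0, 0, 0.1, 0], [0, 0, 0, 0, 0, 0, 0], [0, 0, 0, 0, 0, 0, 0], [0, 0, 0, 0, 0, 0, 0]]
  ]
}}

```text
t: 6.33
eef_pos: [0.5401, 0.0576, 0.0853]
tool_rot: [[-0.267, 0.964, 0.0], [0.964, 0.267, 0.0], [0.0, 0.0, -1.0]]
ft_force: [0.3, 0.3, 0.0]
opening: 0.002
```

>>> {"name": "step_arm", "arguments": {
  "increments": [
    [[0, 0, 0, 0, 0, 0.1, 0], [0, 0, 0, 0, 0, 0.1, 0], [0, 0, 0, 0, 0, 0, 0], [0, 0, 0, 0, 0, 0, 0], [0, 0, 0, 0, 0, 0, 0], [0, 0, 0, 0, 0, 0, 0], [0, 0, 0, 0, 0, 0, 0], [0, 0, 0, 0, 0, 0, 0], [0, 0, 0, 0, 0, 0, 0], [0, 0, 0, 0, 0, 0, 0]]
  ]
}}

```text
t: 7.17
eef_pos: [0.5401, 0.0576, 0.0833]
tool_rot: [[-0.267, 0.964, 0.0], [0.964, 0.267, -0.0], [-0.0, 0.0, -1.0]]
ft_force: [0.4, 0.0, -0.4]
opening: 0.005
```

>>> {"name": "step_arm", "arguments": {
  "increments": [
    [[0, 0, 0, 0, 0, 0.05, 0], [0, 0, 0, 0, 0, 0.05, 0], [0, 0, 0, 0, 0, 0.05, 0], [0, 0, 0, 0, 0, 0.05, 0], [0, 0, 0, 0, 0, 0, 0], [0, 0, 0, 0, 0, 0, 0], [0, 0, 0, 0, 0, 0, 0], [0, 0, 0, 0, 0, 0, 0], [0, 0, 0, 0, 0, 0, 0], [0, 0, 0, 0, 0, 0, 0]]
  ]
}}

```text
t: 8.0
eef_pos: [0.5401, 0.0576, 0.0812]
tool_rot: [[-0.267, 0.964, -0.0], [0.964, 0.267, 0.0], [0.0, -0.0, -1.0]]
ft_force: [1.6, -0.1, 0.3]
opening: 0.003
```

>>> {"name": "step_arm", "arguments": {
  "increments": [
    [[0, 0, 0, 0, 0, 0.05, 0], [0, 0, 0, 0, 0, 0.05, 0], [0, 0, 0, 0, 0, 0.05, 0], [0, 0, 0, 0, 0, 0, 0], [0, 0, 0, 0, 0, 0, 0], [0, 0, 0, 0, 0, 0, 0], [0, 0, 0, 0, 0, 0, 0], [0, 0, 0, 0, 0, 0, 0], [0, 0, 0, 0, 0, 0, 0], [0, 0, 0, 0, 0, 0, 0]]
  ]
}}

```text
t: 8.83
eef_pos: [0.5401, 0.0576, 0.0798]
tool_rot: [[-0.267, 0.964, 0.0], [0.964, 0.267, -0.0], [-0.0, 0.0, -1.0]]
ft_force: [-0.1, 1.0, 0.3]
opening: -0.002
```

```bash
python3 sd.py;python3 snap.py 6 wrist >/dev/null;  python3 flap.py 6; python3 sd.py
```

```text
t 8.83 saddle mm [-39.4  -0.   79.8] F(saddle) [0.21 0.94 0.31] op -0.002 z [ 0. -0. -1.] y [ 1.    -0.006  0.   ]
-80 366 z med 84.5 max 85.6 y -24.0 18.0
-75 597 z med 80.3 max 81.4 y -23.0 23.0
-70 794 z med 80.0 max 81.1 y -24.0 23.0
-65 757 z med 79.6 max 80.7 y -24.0 23.0
-60 650 z med 79.3 max 80.4 y -24.0 24.0
-55 778 z med 78.7 max 80.0 y -24.0 24.0
-50 594 z med 78.7 max 79.9 y -23.0 24.0
-45 424 z med 78.4 max 79.4 y -22.0 23.0
-40 286 z med 78.1 max 79.1 y -23.0 23.0
-35 279 z med 77.7 max 78.6 y -23.0 24.0
-30 194 z med 77.5 max 78.4 y -24.0 23.0
-25 51 z med 77.0 max 78.5 y -23.0 23.0
orange [[-125.1  -12.    59.7]
 [-114.4   -0.2   82.6]
 [ -92.6   11.9   85.3]]
t 8.88 saddle mm [-39.4   0.   79.8] F(saddle) [ 1.01  0.51 -0.29] op -0.0 z [ 0.  0. -1.] y [ 1.    -0.006  0.   ]
```

View pics/wrist6.png

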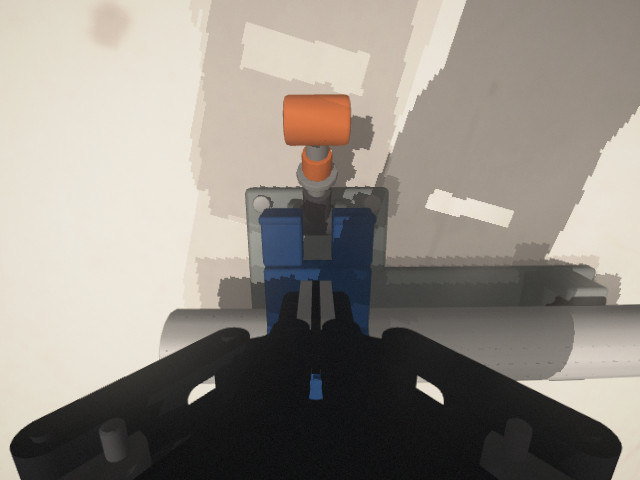

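The flap is almost level at about 0.06 rad with no force yet. I continue in small steps.

>>> {"name": "step_arm", "arguments": {
  "increments": [
    [[0, 0, 0, 0, 0, 0.04, 0], [0, 0, 0, 0, 0, 0.04, 0], [0, 0, 0, 0, 0, 0.04, 0], [0, 0, 0, 0, 0, 0, 0], [0, 0, 0, 0, 0, 0, 0], [0, 0, 0, 0, 0, 0, 0], [0, 0, 0, 0, 0, 0, 0], [0, 0, 0, 0, 0, 0, 0], [0, 0, 0, 0, 0, 0, 0], [0, 0, 0, 0, 0, 0, 0]]
  ]
}}

```text
t: 9.72
eef_pos: [0.5401, 0.0575, 0.0786]
tool_rot: [[-0.267, 0.964, -0.0], [0.964, 0.267, -0.0], [-0.0, -0.0, -1.0]]
ft_force: [-3.8, -1.1, 4.5]
opening: -0.001
```

>>> {"name": "step_arm", "arguments": {
  "increments": [
    [[0, 0, 0, 0, 0, 0.04, 0], [0, 0, 0, 0, 0, 0.04, 0], [0, 0, 0, 0, 0, 0.04, 0], [0, 0, 0, 0, 0, 0, 0], [0, 0, 0, 0, 0, 0, 0], [0, 0, 0, 0, 0, 0, 0], [0, 0, 0, 0, 0, 0, 0], [0, 0, 0, 0, 0, 0, 0], [0, 0, 0, 0, 0, 0, 0], [0, 0, 0, 0, 0, 0, 0]]
  ]
}}

```text
t: 10.55
eef_pos: [0.5399, 0.0575, 0.0777]
tool_rot: [[-0.267, 0.964, -0.0], [0.964, 0.267, -0.0], [-0.0, -0.0, -1.0]]
ft_force: [-6.1, -1.5, 9.2]
opening: 0.001
```

Contact: 9 N. A little more.

>>> {"name": "step_arm", "arguments": {
  "increments": [
    [[0, 0, 0, 0, -0.02, 0.04, 0], [0, 0, 0, 0, -0.02, 0.04, 0], [0, 0, 0, 0, 0, 0.04, 0], [0, 0, 0, 0, 0, 0.02, 0], [0, 0, 0, 0, 0, 0, 0], [0, 0, 0, 0, 0, 0, 0], [0, 0, 0, 0, 0, 0, 0], [0, 0, 0, 0, 0, 0, 0], [0, 0, 0, 0, 0, 0, 0], [0, 0, 0, 0, 0, 0, 0]]
  ]
}}

```text
t: 11.38
eef_pos: [0.5398, 0.0574, 0.0769]
tool_rot: [[-0.267, 0.964, 0.0], [0.964, 0.267, -0.0], [-0.0, 0.0, -1.0]]
ft_force: [-8.1, -1.3, 15.4]
opening: 0.002
```

```bash
python3 sd.py;python3 snap.py 7 wrist >/dev/null;  python3 flap.py 7; python3 sd.py
```

```text
t 11.38 saddle mm [-39.7  -0.   76.9] F(saddle) [-8.13  0.93 15.43] op 0.002 z [ 0. -0. -1.] y [ 1.    -0.006  0.   ]
-80 365 z med 80.9 max 82.1 y -23.0 17.0
-75 710 z med 76.8 max 78.0 y -24.0 23.0
-70 785 z med 76.7 max 77.9 y -24.0 23.0
-65 768 z med 76.5 max 77.6 y -24.0 23.0
-60 587 z med 76.2 max 77.4 y -24.0 23.0
-55 841 z med 75.9 max 77.2 y -24.0 23.0
-50 628 z med 76.0 max 77.1 y -23.0 24.0
-45 418 z med 75.8 max 76.8 y -23.0 23.0
-40 310 z med 75.6 max 76.7 y -23.0 24.0
-35 289 z med 75.4 max 76.5 y -24.0 24.0
-30 192 z med 75.2 max 76.2 y -24.0 24.0
-25 31 z med 75.2 max 75.8 y -24.0 23.0
orange [[-1.251e+02 -1.200e+01  5.970e+01]
 [-1.143e+02  1.000e-01  8.260e+01]
 [-9.250e+01  1.200e+01  8.520e+01]]
t 11.43 saddle mm [-39.7  -0.   76.9] F(saddle) [-7.86  0.23 15.05] op -0.002 z [ 0. -0. -1.] y [ 1.    -0.006  0.   ]
```

The flap is bedded at 15.4 N, at about +0.035 rad. I lift off and go above the knob, opening the jaws.

>>> {"name": "step_arm", "arguments": {
  "increments": [
    [[0, 0, 0, 0, 0, -0.2, 0], [0, 0, 0, 0, 0, -0.3, 0], [0, 0, 0, 0, 0, -1.5, 0], [0, 0, 0, 0, 0, -2.0, 0], [0, 0, 0, 0, 0, -2.5, 0], [0, 0, 0, 0, -2.0, -1.0, 5], [0, 0, 0, 0, -2.0, 0, 5], [0, 0, 0, 0, -2.0, 0, 5], [0, 0, 0, 0, -1.5, 0, 5], [0, 0, 0, 0, 0, 0, 5]]
  ]
}}

```text
t: 12.27
eef_pos: [0.4658, 0.0371, 0.151]
tool_rot: [[-0.267, 0.964, -0.0], [0.964, 0.267, -0.0], [0.0, -0.0, -1.0]]
ft_force: [-0.3, -1.2, -0.6]
opening: 0.588
```

```bash
python3 sd.py;python3 snap.py 8 wrist top>/dev/null;  python3 flap.py 8; python3 sd.py
```

```text
t 12.27 saddle mm [-116.5    0.6  151. ] F(saddle) [-0.62 -1.11 -0.62] op 0.588 z [-0.  0. -1.] y [ 1.    -0.007 -0.   ]
-80 230 z med 82.6 max 83.7 y -24.0 23.0
-75 218 z med 78.6 max 79.6 y -24.0 23.0
-70 283 z med 78.3 max 79.5 y -24.0 23.0
-65 274 z med 78.0 max 79.1 y -23.0 23.0
-60 97 z med 77.9 max 78.8 y -23.0 24.0
orange [[-125.9  -12.    60.9]
 [-117.9   -0.    82.4]
 [ -93.6   11.7   85.2]]
t 12.37 saddle mm [-114.4    0.4  151.3] F(saddle) [ 0.26  0.34 -0.9 ] op 0.586 z [ 0.001 -0.    -1.   ] y [ 1.    -0.007  0.001]
```

View pics/wrist8.png

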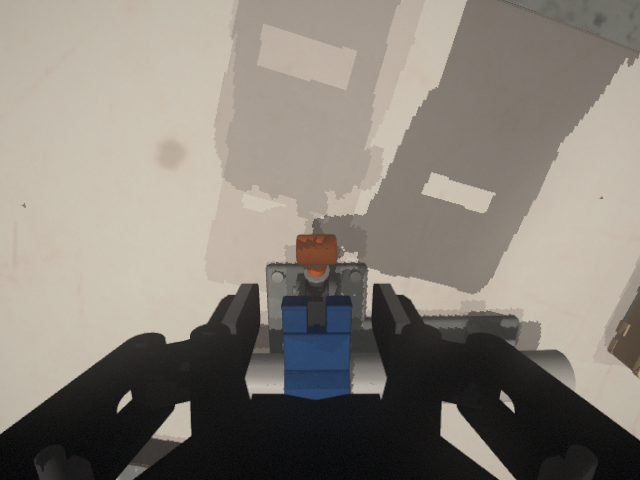

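The jaws straddle the knob, which is at (317,243) px. The flap stayed shut, having sprung back only about 1.5 mm at the lug. I descend and grip.

>>> {"name": "step_arm", "arguments": {
  "increments": [
    [[0, 0, 0, 0, -0.1, 2.5, 5], [0, 0, 0, 0, 0, 2.5, 5], [0, 0, 0, 0, 0, 2.0, 5], [0, 0, 0, 0, 0, 1.5, 5], [0, 0, 0, 0, 0, 0.7, 5], [0, 0, 0, 0, 0, 0.4, 5], [0, 0, 0, 0, 0, 0, 5], [0, 0, 0, 0, 0, 0, 3.4], [0, 0, 0, 0, 0, 0, 2.8], [0, 0, 0, 0, 0, 0, 2.8]]
  ]
}}

```text
t: 13.2
eef_pos: [0.467, 0.0372, 0.0558]
tool_rot: [[-0.267, 0.964, 0.001], [0.964, 0.267, -0.0], [-0.0, 0.001, -1.0]]
ft_force: [-0.8, 0.1, -0.2]
opening: 0.33
```

```bash
python3 sd.py;python3 snap.py 9 wrist side>/dev/null;  python3 sd.py; python3 - <<'E'
from h import *
im=pickle.load(open("v9.pkl","rb"))["side"][0]
cv2.imwrite("pics/side9c.png",cv2.resize(im[160:270,225:345,::-1],None,fx=5,fy=5,interpolation=cv2.INTER_CUBIC))
E
```

```text
t 13.2 saddle mm [-115.3    0.4   55.8] F(saddle) [-0.72  0.27 -0.2 ] op 0.33 z [ 0.001 -0.    -1.   ] y [ 1.    -0.006  0.001]
t 13.3 saddle mm [-115.5    0.4   55.5] F(saddle) [-0.13  0.74 -0.16] op 0.33 z [ 0.001 -0.    -1.   ] y [ 1.    -0.006  0.001]
```

View pics/wrist9.png

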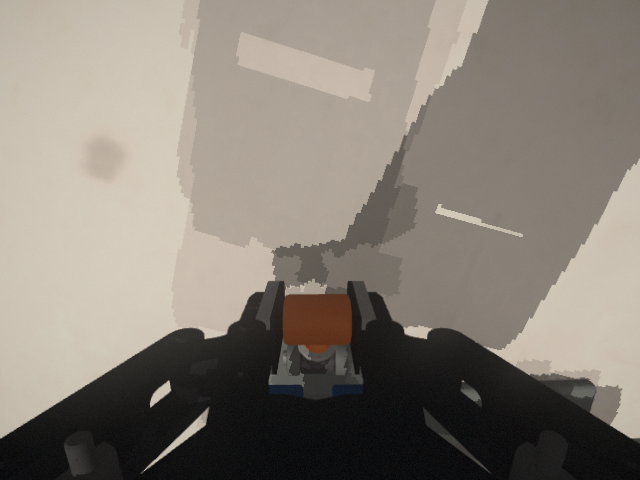

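View pics/side9c.png

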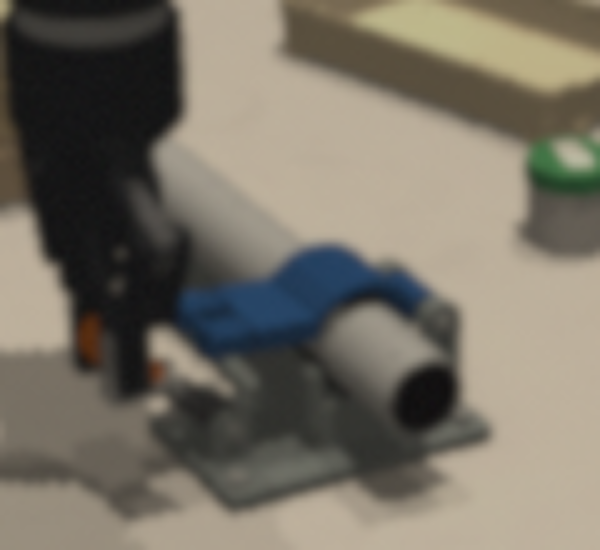

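The knob sits squarely between the pads, at (317,318) px. I grip it, then draw it out along the bolt.

>>> {"name": "step_arm", "arguments": {
  "increments": [
    [[0, 0, 0, 0, 0, 0, 1.8], [0, 0, 0, 0, 0, 0, 1.8], [0, 0, 0, 0, 0, 0, 1.8], [0, 0, 0, 0, 0, 0, 1.8], [0, 0, 0, 0, -0.14, -0.14, 1.8], [0, 0, 0, 0, -0.14, -0.14, 1.8], [0, 0, 0, 0, -0.14, -0.14, 1.8], [0, 0, 0, 0, -0.14, -0.14, 1.8], [0, 0, 0, 0, -0.14, -0.14, 1.8], [0, 0, 0, 0, 0, 0, 1.8]]
  ]
}}

```text
t: 14.13
eef_pos: [0.4597, 0.0353, 0.0622]
tool_rot: [[-0.267, 0.964, 0.001], [0.964, 0.267, 0.0], [0.0, 0.001, -1.0]]
ft_force: [2.7, 4.5, -4.7]
opening: 0.296
```

```bash
python3 sd.py; python3 snap.py 10 wrist>/dev/null;python3 flap.py 10
```

```text
t 14.13 saddle mm [-122.8    0.6   62.2] F(saddle) [ 3.85  3.56 -4.73] op 0.296 z [ 0.001  0.    -1.   ] y [ 1.    -0.006  0.001]
blue none
orange [[-133.4  -11.9   79.1]
 [-130.4   -0.    87.9]
 [-124.9   11.7   91.1]]
```

>>> {"name": "step_arm", "arguments": {
  "increments": [
    [[0, 0, 0, 0.03, -0.17, -0.17, 1.8], [0, 0, 0, 0, -0.17, -0.17, 1.8], [0, 0, 0, 0, -0.17, -0.17, 1.8], [0, 0, 0, 0, -0.17, -0.17, 1.8], [0, 0, 0, 0, -0.17, -0.17, 1.8], [0, 0, 0, 0, -0.17, -0.17, 1.8], [0, 0, 0, 0, 0, 0, 1.8], [0, 0, 0, 0, 0, 0, 1.8], [0, 0, 0, 0, 0, 0, 1.8], [0, 0, 0, 0, 0, 0, 1.8]]
  ]
}}

```text
t: 15.02
eef_pos: [0.4501, 0.0327, 0.0721]
tool_rot: [[-0.267, 0.964, 0.001], [0.964, 0.267, -0.0], [-0.0, 0.001, -1.0]]
ft_force: [6.8, 3.0, -8.2]
opening: 0.295
```

```bash
python3 sd.py; python3 snap.py 11 wrist>/dev/null;python3 flap.py 11
```

```text
t 15.02 saddle mm [-132.8    0.7   72.1] F(saddle) [ 7.33  1.08 -8.22] op 0.295 z [ 0.001 -0.    -1.   ] y [ 1.    -0.006  0.001]
blue none
orange [[-1.433e+02 -1.170e+01  8.890e+01]
 [-1.403e+02  1.000e-01  9.780e+01]
 [-1.349e+02  1.180e+01  1.011e+02]]
```

Drawn about 24 mm: 11 N along the bolt against 10.2 N predicted, so it is short of the stop. I swing it along the arc about the pivot.

>>> {"name": "step_arm", "arguments": {
  "increments": [
    [[0, 0, 0, 0, 0.34, -0.34, 1.8], [0, 0, 0, 0, 0.36, -0.32, 1.8], [0, 0, 0, 0, 0.37, -0.3, 1.8], [0, 0, 0, 0, 0.39, -0.29, 1.8], [0, 0, 0, 0, 0.4, -0.27, 1.8], [0, 0, 0, 0, 0.41, -0.24, 1.8], [0, 0, 0, 0, 0.43, -0.22, 1.8], [0, 0, 0, 0, 0.44, -0.2, 1.8], [0, 0, 0, 0, 0, 0, 1.8], [0, 0, 0, 0, 0, 0, 1.8]]
  ]
}}

```text
t: 15.9
eef_pos: [0.4802, 0.0414, 0.094]
tool_rot: [[-0.267, 0.964, 0.0], [0.964, 0.267, 0.0], [0.0, 0.0, -1.0]]
ft_force: [-0.2, 0.7, -11.6]
opening: 0.295
```

```bash
python3 sd.py; python3 snap.py 12 wrist side>/dev/null;python3 flap.py 12; python3 - <<'E'
from h import *
im=pickle.load(open("v12.pkl","rb"))["side"][0]
cv2.imwrite("pics/side12c.png",cv2.resize(im[160:270,225:345,::-1],None,fx=5,fy=5,interpolation=cv2.INTER_CUBIC))
E
```

```text
t 15.9 saddle mm [-101.4    0.8   94. ] F(saddle) [  0.03   0.71 -11.61] op 0.295 z [ 0.  0. -1.] y [ 1.    -0.006  0.   ]
blue none
orange [[-1.133e+02 -1.180e+01  1.085e+02]
 [-1.093e+02  1.000e-01  1.184e+02]
 [-1.025e+02  1.180e+01  1.213e+02]]
```

View pics/wrist12.png

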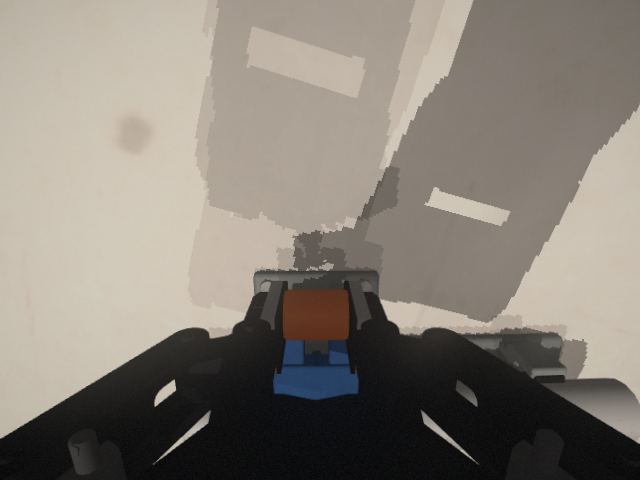

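View pics/side12c.png

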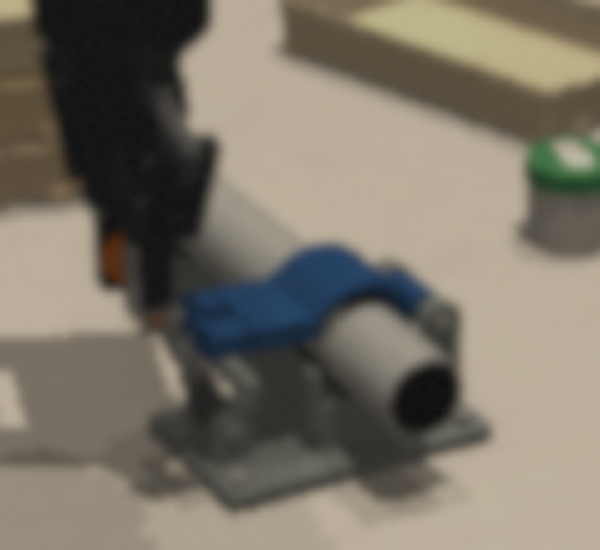

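Halfway there, the force is consistent with spring plus pivot friction and the collar is clear. Swinging on to nearly upright.

>>> {"name": "step_arm", "arguments": {
  "increments": [
    [[0, 0, 0, 0, 0.45, -0.18, 1.8], [0, 0, 0, 0, 0.45, -0.16, 1.8], [0, 0, 0, 0, 0.46, -0.14, 1.8], [0, 0, 0, 0, 0.47, -0.11, 1.8], [0, 0, 0, 0, 0.47, -0.09, 1.8], [0, 0, 0, 0, 0.48, -0.06, 1.8], [0, 0, 0, 0, 0.48, -0.04, 1.8], [0, 0, 0, 0, 0, 0, 1.8], [0, 0, 0, 0, 0, 0, 1.8], [0, 0, 0, 0, 0, 0, 1.8]]
  ]
}}

```text
t: 16.83
eef_pos: [0.5116, 0.05, 0.1019]
tool_rot: [[-0.267, 0.964, 0.001], [0.964, 0.267, 0.0], [0.0, 0.001, -1.0]]
ft_force: [-2.8, 0.8, -9.9]
opening: 0.292
```

```bash
python3 sd.py; python3 snap.py 13 wrist side>/dev/null;python3 flap.py 13; python3 - <<'E'
from h import *
im=pickle.load(open("v13.pkl","rb"))["side"][0]
cv2.imwrite("pics/side13c.png",cv2.resize(im[160:270,225:345,::-1],None,fx=5,fy=5,interpolation=cv2.INTER_CUBIC))
E
```

```text
t 16.83 saddle mm [-68.8   0.6 101.9] F(saddle) [-2.5   1.53 -9.9 ] op 0.292 z [ 0.001  0.    -1.   ] y [ 1.    -0.006  0.001]
-80 24 z med 82.9 max 83.6 y -18.0 19.0
-75 38 z med 78.7 max 79.7 y 10.0 23.0
-70 21 z med 78.3 max 79.8 y 11.0 23.0
orange [[-83.1 -12.   93.1]
 [-77.6  -0.  125.8]
 [-69.1  11.7 128.1]]
```

View pics/side13c.png

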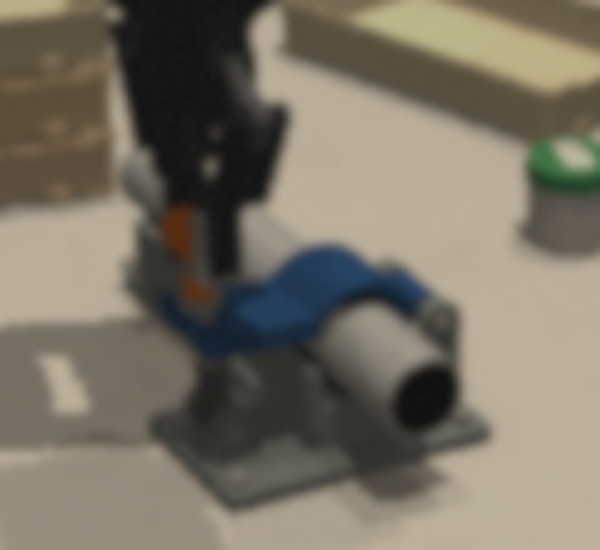

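View pics/wrist13.png

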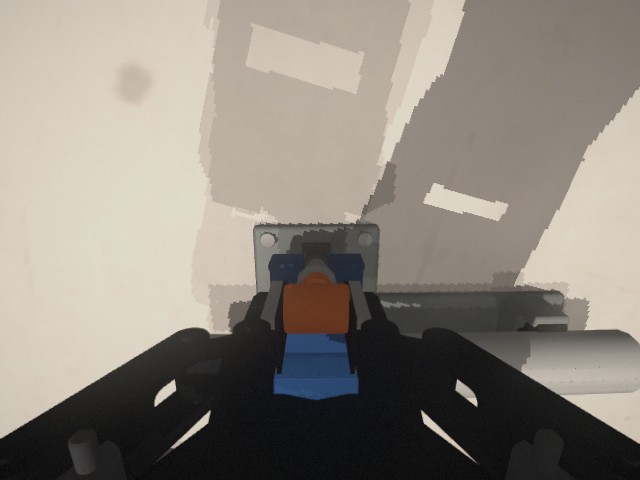

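The bolt is almost upright over the slot, with the knob at (317,307) px. The knob has slid about 2–3 mm down in the pads, so I raise it 2 mm to keep the collar clear, then fit its centre.

>>> {"name": "step_arm", "arguments": {
  "increments": [
    [[0, 0, 0, 0, 0, -0.1, 1.8], [0, 0, 0, 0, 0, -0.1, 1.8], [0, 0, 0, 0, 0, 0, 1.8], [0, 0, 0, 0, 0, 0, 1.8], [0, 0, 0, 0, 0, 0, 1.8], [0, 0, 0, 0, 0, 0, 1.8], [0, 0, 0, 0, 0, 0, 1.8], [0, 0, 0, 0, 0, 0, 1.8], [0, 0, 0, 0, 0, 0, 1.8], [0, 0, 0, 0, 0, 0, 1.8]]
  ]
}}

```text
t: 17.77
eef_pos: [0.5114, 0.0499, 0.1037]
tool_rot: [[-0.267, 0.964, -0.0], [0.964, 0.267, -0.0], [0.0, -0.0, -1.0]]
ft_force: [-4.0, 1.0, -11.7]
opening: 0.289
```

```bash
cat > knob.py <<'E'
import sys
from sd import *; from h import *
from scipy.optimize import least_squares
for tag in sys.argv[1:]:
    im,dp,ci,s=pickle.load(open(f"v{tag}.pkl","rb"))["wrist"]
    hsv=cv2.cvtColor(im,cv2.COLOR_RGB2HSV)
    v,u=np.nonzero(cv2.inRange(hsv,(3,130,60),(18,255,255))); k=(dp[v,u]>0); v,u=v[k],u[k]
    P=(cloud(ci,np.c_[u,v],dp,s)-O)@R*1000; P=P[(np.abs(P[:,1])<11)]
    P=P[P[:,2]>np.percentile(P[:,2],99)-13]
    r=least_squares(lambda c:np.hypot(P[:,0]-c[0],P[:,2]-c[1])-10,[P[:,0].mean()+5,P[:,2].max()-10],loss="soft_l1",f_scale=.5)
    c=r.x; d=c-[-64,26]; t=(s["eef_pos"]-O)@R*1000
    print(tag,"knob",c.round(1),"r",np.hypot(*d).round(1),"lean",np.arctan2(-d[0],d[1]).round(3),"res",np.abs(r.fun).mean().round(2),"knob-tcp",(c-t[[0,2]]).round(1))
E
python3 sd.py; python3 snap.py 14 wrist>/dev/null; python3 knob.py 8 10 11 12 13 14
```

```text
t 17.77 saddle mm [-69.1   0.5 103.7] F(saddle) [ -3.52   2.06 -11.74] op 0.289 z [-0.  0. -1.] y [ 1.    -0.006 -0.   ]
8 knob [-116.1   74.4] r 71.1 lean 0.823 res 0.45 knob-tcp [  0.4 -76.6]
10 knob [-123.3   80.7] r 80.7 lean 0.826 res 0.43 knob-tcp [-0.5 18.6]
11 knob [-133.3   90.6] r 94.7 lean 0.82 res 0.43 knob-tcp [-0.5 18.6]
12 knob [-103.2  110.6] r 93.3 lean 0.434 res 0.43 knob-tcp [-1.8 16.6]
13 knob [-73.  117.5] r 91.9 lean 0.098 res 0.42 knob-tcp [-4.2 15.6]
14 knob [-73.3 119.4] r 93.8 lean 0.1 res 0.43 knob-tcp [-4.3 15.6]
```

The knob has crept about 4 mm in the pads. It is drawn about 22.7 mm and leaning 0.10 rad. I draw 1.5 mm more, then finish the swing and check again.

>>> {"name": "step_arm", "arguments": {
  "increments": [
    [[0, 0, 0, 0, 0, -0.1, 1.8], [0, 0, 0, 0, 0, -0.05, 1.8], [0, 0, 0, 0, 0.15, -0.01, 1.8], [0, 0, 0, 0, 0.15, -0.01, 1.8], [0, 0, 0, 0, 0.15, -0.01, 1.8], [0, 0, 0, 0, 0.15, -0.01, 1.8], [0, 0, 0, 0, 0.15, 0, 1.8], [0, 0, 0, 0, 0, 0, 1.8], [0, 0, 0, 0, 0, 0, 1.8], [0, 0, 0, 0, 0, 0, 1.8]]
  ]
}}

```text
t: 18.65
eef_pos: [0.5185, 0.0519, 0.1056]
tool_rot: [[-0.267, 0.964, -0.001], [0.964, 0.267, -0.0], [0.0, -0.001, -1.0]]
ft_force: [-5.6, 0.8, -12.2]
opening: 0.286
```

```bash
python3 sd.py; python3 snap.py 15 wrist>/dev/null; python3 knob.py 15
```

```text
t 18.65 saddle mm [-61.7   0.5 105.6] F(saddle) [ -5.14   2.3  -12.16] op 0.286 z [-0.001  0.    -1.   ] y [ 1.    -0.006 -0.001]
15 knob [-66.5 121.1] r 95.1 lean 0.027 res 0.42 knob-tcp [-4.8 15.5]
```

>>> {"name": "step_arm", "arguments": {
  "increments": [
    [[0, 0, 0, 0, 0.1, 0, 1.8], [0, 0, 0, 0, 0.1, 0, 1.8], [0, 0, 0, 0, 0.06, 0, 1.8], [0, 0, 0, 0, 0, 0, 1.8], [0, 0, 0, 0, 0, 0, 1.8], [0, 0, 0, 0, 0, 0, 1.8], [0, 0, 0, 0, 0, 0, 1.8], [0, 0, 0, 0, 0, 0, 1.8], [0, 0, 0, 0, 0, 0, 1.8], [0, 0, 0, 0, 0, 0, 1.8]]
  ]
}}

```text
t: 19.53
eef_pos: [0.5209, 0.0526, 0.1056]
tool_rot: [[-0.267, 0.964, -0.001], [0.964, 0.267, -0.0], [0.0, -0.001, -1.0]]
ft_force: [-5.7, 0.9, -11.1]
opening: 0.288
```

```bash
python3 sd.py; python3 snap.py 16 wrist side>/dev/null; python3 knob.py 16;  python3 - <<'E'
from h import *
im=pickle.load(open("v16.pkl","rb"))["side"][0]
cv2.imwrite("pics/side16c.png",cv2.resize(im[180:250,240:320,::-1],None,fx=8,fy=8,interpolation=cv2.INTER_CUBIC))
E
```

```text
t 19.53 saddle mm [-59.2   0.5 105.6] F(saddle) [ -5.27   2.48 -11.14] op 0.288 z [-0.001  0.    -1.   ] y [ 1.    -0.006 -0.001]
16 knob [-64.3 121. ] r 95.0 lean 0.004 res 0.42 knob-tcp [-5.1 15.5]
```

View pics/wrist16.png

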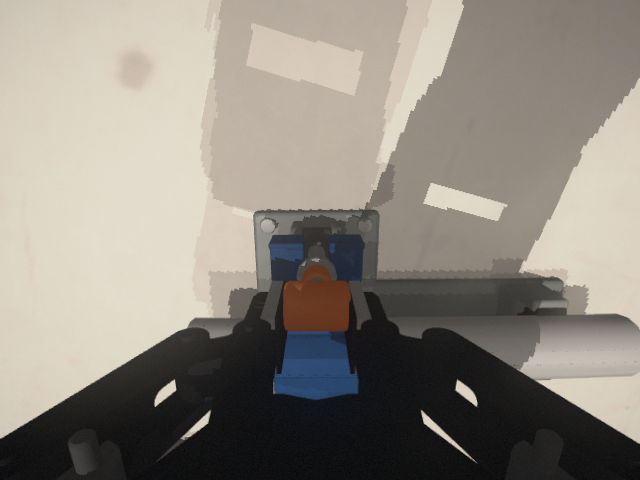

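View pics/side16c.png

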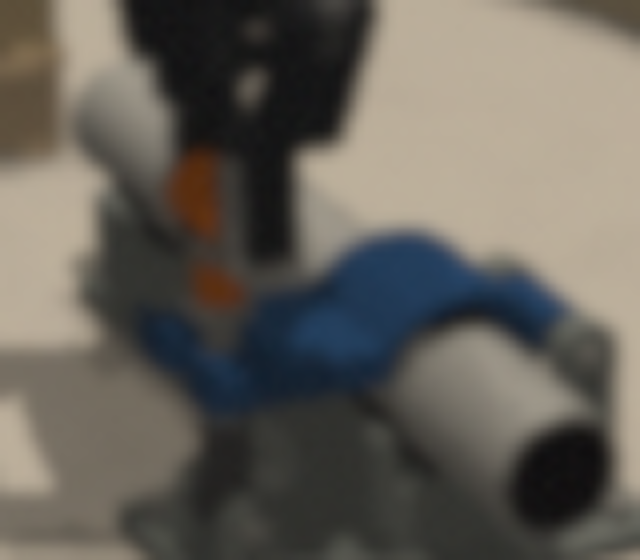

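The bolt is upright (lean about 0.004 rad, drawn 24 mm) with its shank in the slot. Now I let the collar down.

>>> {"name": "step_arm", "arguments": {
  "increments": [
    [[0, 0, 0, 0, 0, 0.12, 1.8], [0, 0, 0, 0, 0, 0.12, 1.8], [0, 0, 0, 0, 0, 0.12, 1.8], [0, 0, 0, 0, 0, 0.12, 1.8], [0, 0, 0, 0, 0, 0.12, 1.8], [0, 0, 0, 0, 0, 0.12, 1.8], [0, 0, 0, 0, 0, 0.08, 1.8], [0, 0, 0, 0, 0, 0, 1.8], [0, 0, 0, 0, 0, 0, 1.8], [0, 0, 0, 0, 0, 0, 1.8]]
  ]
}}

```text
t: 20.47
eef_pos: [0.521, 0.0526, 0.0978]
tool_rot: [[-0.267, 0.964, -0.001], [0.964, 0.267, -0.0], [0.0, -0.001, -1.0]]
ft_force: [-7.0, 0.2, -8.8]
opening: 0.291
```

```bash
python3 sd.py; python3 snap.py 17 wrist>/dev/null; python3 knob.py 17; python3 flap.py 17
```

```text
t 20.47 saddle mm [-59.1   0.4  97.8] F(saddle) [-6.64  2.14 -8.83] op 0.291 z [-0.001  0.    -1.   ] y [ 1.    -0.006 -0.001]
17 knob [-64.3 113.3] r 87.3 lean 0.003 res 0.43 knob-tcp [-5.2 15.5]
-80 197 z med 82.7 max 83.9 y -23.0 -8.0
-75 305 z med 78.5 max 79.7 y -23.0 21.0
-70 167 z med 78.2 max 79.2 y -23.0 23.0
-65 109 z med 77.9 max 78.9 y 10.0 23.0
orange [[-7.430e+01 -1.210e+01  8.840e+01]
 [-6.930e+01 -1.000e-01  1.214e+02]
 [-5.860e+01  1.170e+01  1.240e+02]]
```

>>> {"name": "step_arm", "arguments": {
  "increments": [
    [[0, 0, 0, 0, -0.05, 0.08, 1.8], [0, 0, 0, 0, -0.05, 0.08, 1.8], [0, 0, 0, 0, 0, 0.08, 1.8], [0, 0, 0, 0, 0, 0.06, 1.8], [0, 0, 0, 0, 0, 0, 1.8], [0, 0, 0, 0, 0, 0, 1.8], [0, 0, 0, 0, 0, 0, 1.8], [0, 0, 0, 0, 0, 0, 1.8], [0, 0, 0, 0, 0, 0, 1.8], [0, 0, 0, 0, 0, 0, 1.8]]
  ]
}}

```text
t: 21.35
eef_pos: [0.5206, 0.0524, 0.0955]
tool_rot: [[-0.267, 0.964, 0.001], [0.964, 0.267, 0.0], [-0.0, 0.001, -1.0]]
ft_force: [-7.0, 2.2, -1.2]
opening: 0.291
```

```bash
python3 sd.py; python3 snap.py 18 wrist>/dev/null; python3 knob.py 18; python3 flap.py 18
```

```text
t 21.35 saddle mm [-59.6   0.4  95.5] F(saddle) [-6.14  3.98 -1.24] op 0.291 z [ 0.001 -0.    -1.   ] y [ 1.    -0.006  0.001]
18 knob [-64.7 111. ] r 85.0 lean 0.009 res 0.43 knob-tcp [-5.2 15.5]
-80 191 z med 81.6 max 82.8 y -23.0 -8.0
-75 348 z med 77.5 max 78.6 y -23.0 22.0
-70 116 z med 77.3 max 78.3 y -20.0 23.0
-65 79 z med 77.0 max 78.3 y 10.0 23.0
orange [[-74.8 -12.1  86.1]
 [-69.8  -0.2 119.1]
 [-59.2  11.7 121.7]]
```

View pics/wrist18.png

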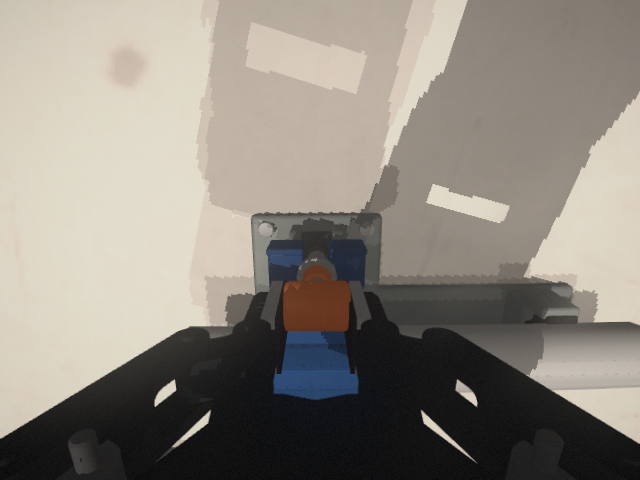

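The collar has taken the spring load: vertical force is down to 1.2 N, the bolt is drawn 13.9 mm, and the lug has come down 1 mm. I release, with a first check before retreating.

>>> {"name": "step_arm", "arguments": {
  "increments": [
    [[0, 0, 0, 0, 0, 0, 2.8], [0, 0, 0, 0, 0, 0, 3.2], [0, 0, 0, 0, 0, 0, 4], [0, 0, 0, 0, 0, 0, 5], [0, 0, 0, 0, 0, 0, 5], [0, 0, 0, 0, 0, 0, 5], [0, 0, 0, 0, 0, -0.5, 5], [0, 0, 0, 0, 0, -1, 5], [0, 0, 0, 0, 0, -2, 5], [0, 0, 0, 0, 0, -2, 5]]
  ]
}}

```text
t: 22.23
eef_pos: [0.5201, 0.0524, 0.1509]
tool_rot: [[-0.267, 0.964, -0.001], [0.964, 0.267, -0.0], [0.0, -0.001, -1.0]]
ft_force: [0.5, 0.1, 0.4]
opening: 0.589
```

>>> {"name": "step_arm", "arguments": {
  "increments": [
    [[0, 0, 0, 0, 0, -3, 5], [0, 0, 0, 0, -2, -3, 5], [0, 0, 0, 0, -2, -3, 5], [0, 0, 0, 0, -2, -2, 5], [0, 0, 0, 0, -2, 0, 5], [0, 0, 0, 0, -2, 0, 5], [0, 0, 0, 0, 0, 0, 5], [0, 0, 0, 0, 0, 0, 5], [0, 0, 0, 0, 0, 0, 5], [0, 0, 0, 0, 0, 0, 5]]
  ]
}}

```text
t: 23.07
eef_pos: [0.4244, 0.0258, 0.2599]
tool_rot: [[-0.267, 0.964, 0.0], [0.964, 0.267, 0.0], [-0.0, 0.0, -1.0]]
ft_force: [-0.3, 0.1, -0.5]
opening: 0.583
```

```bash
python3 sd.py; python3 snap.py 19 wrist side top>/dev/null; python3 knob.py 19; python3 flap.py 19;python3 - <<'E'
from h import *
d=pickle.load(open("v19.pkl","rb"))
cv2.imwrite("pics/f19.png",np.hstack([cv2.resize(d["side"][0][170:260,235:335,::-1],(400,360),interpolation=cv2.INTER_CUBIC),cv2.resize(d["wrist"][0][180:420,200:466,::-1],(400,360),interpolation=cv2.INTER_CUBIC)]))
E
```

```text
t 23.07 saddle mm [-159.4    1.1  259.9] F(saddle) [-0.24  0.18 -0.48] op 0.583 z [ 0. -0. -1.] y [ 1.    -0.006  0.   ]
19 knob [-64.7 111.1] r 85.1 lean 0.008 res 0.48 knob-tcp [  94.7 -148.7]
-80 78 z med 81.8 max 82.8 y -23.0 23.0
-75 66 z med 77.5 max 78.9 y -24.0 23.0
-70 57 z med 77.4 max 78.4 y -24.0 -10.0
-65 54 z med 77.3 max 78.4 y -23.0 13.0
-60 32 z med 76.8 max 77.8 y -23.0 22.0
-55 67 z med 76.7 max 77.8 y -23.0 23.0
-50 67 z med 76.7 max 77.7 y -23.0 23.0
-45 66 z med 76.3 max 77.6 y -23.0 23.0
-40 55 z med 76.2 max 77.6 y -24.0 23.0
orange [[-74.8 -12.8  88.7]
 [-70.4  -0.  118.7]
 [-62.3  11.9 121.8]]
```

View pics/f19.png

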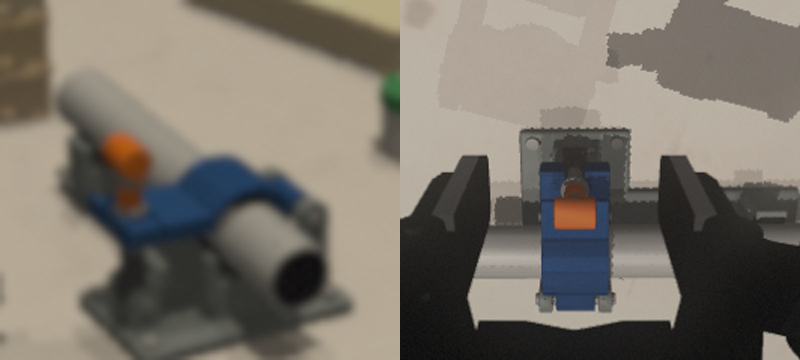

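View pics/top19.png

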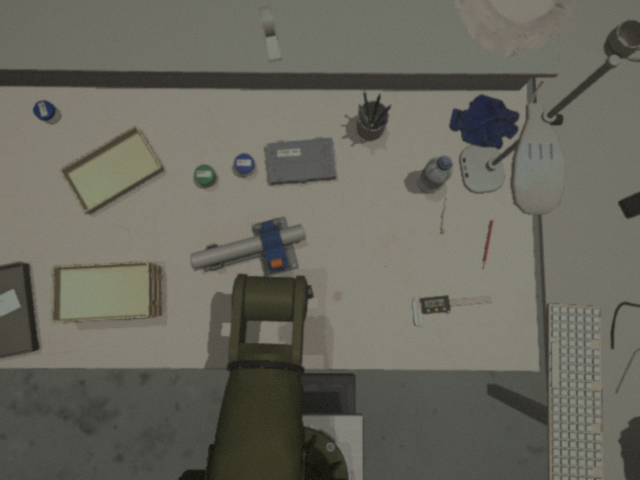

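The final views show the clamp shut and the knob upright, at (127,155) px in the side crop and (277,263) px in the top view. The collar is behind the lip. The tube ends are still at (193,261) and (305,234) px, and the bystanders have not moved.

```bash
python3 -c "
from workcell import robot; print(robot.job_done())"
```

```text
the job is handed in; nothing more can be done
None
```

The tube is clamped and the job is handed in, about 23 s into the 72 s limit.

- **Flap:** I swung the blue half over and bedded it with about 15.4 N of downward push on the lug. There was also about 8 N of sideways friction. I could not measure the force on the tube itself; by the "about twice" rule it was roughly 30 N, under the 48 N limit.
- **Bolt:** I drew the knob about 24 mm (10–12 N, matching the spring), swung it upright and let the collar down into the recess.

**Last checks:**
- After release the bolt stays upright at 0.008 rad and drawn about 14 mm, inside the 3–17 mm seated range.
- The flap rests at roughly +0.04 rad, and the lug did not move when I let go.
- The tube and the bystanders lie where they were in the top view.

**Departures from plan:**
- **Knob slip:** it slid about 4–5 mm in the pads during the swing, so the draw fell to about 21 mm near the lip, below the 23 mm asked for. I drew it out again before finishing the swing. The small, steady side force gave no sign that the collar touched the lip.
- **Flap spring-back:** the lug rose about 1.5 mm after the push. The bolt spring took back about 1 mm of that when it seated.

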